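Hold the line lamp over the light-meter detector

ROBOT

A 7-joint arm with a two-finger parallel gripper is mounted at the origin on the work surface. World frame = base frame: x ahead of the robot, y to its left, z up, the work surface at z = 0. Lengths are in m, angles in rad, forces in N, time in s.
With the tool pointing down it reaches from about 0.425 to 0.925 m from the base axis. Payload 6.8 kg.
Tool frame: the origin (TCP) lies midway between the tips of the shut fingers; the grasp point (between the pads) lies 19 mm behind it; z points along the fingers, y is the line along which they close (so a half turn about z gives the same grasp; the last joint's range is limited). The gripper opens to 85 mm and grips with 20 to 120 N. Pads are 22 mm wide; open, the fingers measure 114 mm over their backs; the gripper's body (76 mm by 85 mm) begins 54 mm behind the grasp point. The pads swing forward as they close: fully open they stand 13 mm farther back than shut.
Start: joints at [-1.353, 0.477, 0.022, 1.555, -0.011, 1.109, -0.083], TCP at [0.216, 0.64, 0.231] pointing down, gripper open.
Joint ranges: [-2.96, 2.96], [-0.34, 2.1], [-1.41, 1.46], [0.24, 2.44], [-1.37, 4.51], [0.17, 1.92], [-2.96, 2.96]. Speed limits (rad/s): [2.39, 2.39, 3.14, 3.14, 3.14, 3.14, 3.14].

INTERFACE

Orientations are given as a unit quaternion [w, x, y, z].
In Python, from station import * gives the robot as it stands.
- The arm moves only by the shell command python3 -m creep 'ROWS' [FORCE]. ROWS is JSON, a list of rows, each a list of 7 numbers: the gripper command: -1 is shut, 1 is fully open, values between are in proportion, then the shift along the world's x, y, z in mm, then the turn, a rotation vector about the world's x, y, z in rad. A call has 1 to 5 rows; each row shifts and turns the commanded pose from where the row before left it; what a row does not reach is not made up. A row lasts 1/8 s, in which the tool goes at most 62.5 mm and 10.7 degrees, less where a joint would pass 70% of its speed; a pose out of reach is approached as far as the arm can. A call is refused whole if a number of a shift passes 62.5 or a number of a turn 0.188, either way. A call with a gripper value outside its range is refused whole. The fingers move at their own pace and stop on an object; FORCE is the grip in N (left out, the last holds). Time passes only in rows, so rows that do not move let the fingers close. It gives the time, the measured TCP pose, the force, the opening and the grip force at its end, in the units of the state.
- get_obs(): the state, without advancing time (a new reading comes with each control period).
- read_camera(name): name is "scene" or "top"; returns (picture, depth): 384x512x3 uint8, red, green, blue; 384x512 float32, m along the optical axis (not along the pixel's ray), 0 where there is no reading.
- camera_params(name): a dict with "intrinsics" (3x3 intrinsics, pixels), "cam_to_world" (4x4, takes a point from camera to world coordinates). Camera axes: x right, y up, looking along -z (the intrinsics and any distortion apply to the point x, -y, -z); pixel columns grow to the right and rows downward; lengths in m; the calibration is good to about 2 mm. A picture is of the moment at which its call begins. camera_params takes no time and is no camera call.
- hand_in(): hands the job in; it is judged then, once.
The state is a dict: "t": time; "q": joint angles; "joint_vel": joint speeds; "joint_torque": joint torques, N m; "eef_pos": TCP position; "tool_rot": TCP orientation; "contact_force": force on the tool from outside, world axes, zero at the start; "torque": the same for the moment, N m; "gripper_width": opening from 0.0 (shut) to 1.0 (fully open); "grasp_force": force on a finger pad.
Only numpy, scipy, OpenCV 4.12 (cv2) and the standard library are available. Lean on these libraries where they do the work, as an engineer would, in place of code of your own. Each camera call takes 0.05 s, during which the arm holds its last target. There are 200 camera calls.

TASK

First raise the stiff folding screen of the light meter to about 60 degrees from shut and let go of it. Then take the line lamp (the one with the long rectangular head) out of its rest, carry it over the black walls of the light shield and finish holding it upright about 10 mm above the detector's slot window, centred over the slot with its head lined up along it, touching neither the detector nor the shield at any time. The program ends while the gripper is still holding the lamp there, still; do not put it down, and leave the other lamp and everything else where it stands.

Things in the scene. Friction and masses are not known exactly. Their poses are not given: they have to be found in the camera images.
- meter: The light meter: a fixed cream box 160 (x) x 220 (y) x 45 mm high with a folding screen on top, like a thick laptop. Origin: centre of its underside; its front faces its own -x (towards the robot, give or take its yaw), the screen's hinge runs along its y near its far (+x) side.
- screen (a joint): Angle of the meter's folding screen in rad: 0 shut (lying flat on the meter), grows as the front edge is raised, 1.05 = 60 degrees, stop at 1.9. The hinge is stiff and the screen stays where it is left; moving it takes about 3 to 5 N at the tab. It starts slightly ajar.
- screen_tab (a point): Centre of the free part of the grey tab on the middle of the screen's front edge, lying in the screen's plane: 24 mm wide (along the meter's y), 8 mm thick, sticking out 38 mm; this point is 178 mm from the hinge line, 23 mm past the screen's edge. It can be pinched across its 24 mm from straight above and then turns between the pads as the screen swings. x to the hinge, y along it.
- screen_hinge (a point): Middle of the screen's hinge line (its y axis), 52 mm above the table and 75 mm behind the meter's centre. The screen is 155 mm deep without the tab, 220 wide, 10 thick. At screen angle a the tab point is 178 cos(a) mm from the hinge towards the meter's front (its -x) and 178 sin(a) mm above it.
- station: Detector in its light shield, fixed: base plate 170 x 170 x 6 mm; in its middle a grey block 60 (x) x 100 (y) mm, flat top 35 mm above the table; round it black walls 5 mm thick, 100 mm high on three sides: -x (towards the robot, give or take yaw), +y and -y; +x side open. Inner width between side walls 160 mm; front wall's inner face 80 mm from the centre. Origin: centre of the underside.
- window (a point): Centre of the dark slot window on the detector's top face, 35 mm above the table, right above the station's origin. The slot is 60 mm long along the station's y axis and 10 mm wide along its x axis. Axes as the station's, z up.
- line_rest: The line lamp's rest, fixed: a black plate 100 x 56 x 14 mm high with a rectangular pocket 73 x 29 mm, 10 mm deep (floor 4 mm above the table), long side along its x. Origin: centre of the underside.
- spot_rest: The other lamp's rest, fixed: a black plate 76 x 76 x 14 mm high with a round pocket 10 mm deep. The two rests may be in each other's places.
- line_lamp: The line lamp, about 0.2 kg: rectangular aluminium head 70 (x) x 26 (y) x 28 mm high; on its middle an upright square grip 24 x 24 mm (sides along x and y), top 130 mm above the underside. Stands 10 mm deep in its rest, underside 4 mm above the table; lifts straight up. Origin: centre of the underside (white light-giving face), x along the head, z up. Turned by 180 degrees is as good.
- lamp_face (a point): Centre of the lamp's light-giving underside, same as its origin.
- bottle: A white closed plastic bottle, 56 mm across, 150 mm tall. Bystander. Origin: centre of its underside.
- magazine: An open-ended aluminium magazine full of thin metal frames, 100 x 75 x 100 mm high. Bystander. Origin: centre of its underside.
- chip_tray: A small black square chip tray, 60 x 60 x 10 mm. Bystander. Origin: centre of its underside.
- screwdriver: A black-handled screwdriver lying flat, about 160 mm long along its x axis, under 35 mm high. Bystander. Origin: under its middle part.
- spot_lamp: The other lamp, not wanted: same upright square grip as the line lamp but a ROUND head 44 mm across; 130 mm tall, standing in a square rest. Bystander. Origin: centre of its underside.
Mind the look-alikes: they are no part of the job. What is shaped like the line_lamp but purple or yellow is not meant.

How it is judged:
By the outcome, as a careful person would: the job done as asked, in the order asked, and still so for the second after the job is handed in, while the arm keeps its last pose, push and grip.
It also fails if it takes over 64 s, if anything falls off the work surface, if the arm or the gripper's body presses on something with over 40 N, if the wrist force passes 120 N, or if a joint passes its speed limit or range.

## Working session

There is one attempt and no reset: what is moved stays moved. The work goes in short steps, Python scripts to look and compute and a shell command to move; the robot and the scene stay as the last step left them, time stands still between calls to the robot, and variables do not carry over. Pictures are saved under pics/ and viewed, at most 10 in all, crops included, and the job is handed in when it is done.

```bash
ls; mkdir -p pics; python3 - <<'E'
from station import *
import cv2,numpy as np
for n in("scene","top"):
    p,d=read_camera(n); cv2.imwrite(f"pics/{n}0.png",p[:,:,::-1]); np.savez(f"{n}0.npz",p=p,d=d)
    c=camera_params(n); print(n,c)
print(get_obs())
E
```

```text
pics
scene {'intrinsics': array([[387.89844898,   0.        , 257.56313765],
       [  0.        , 387.89844898, 189.96304469],
       [  0.        ,   0.        ,   1.        ]]), 'cam_to_world': array([[-0.03772494, -0.8427967 ,  0.53690833,  1.20069094],
       [ 0.99917844, -0.02385175,  0.03276494,  0.01823929],
       [-0.01480798,  0.53770328,  0.8430041 ,  1.06929836],
       [ 0.        ,  0.        ,  0.        ,  1.        ]])}
top {'intrinsics': array([[446.51349936,   0.        , 255.98269201],
       [  0.        , 446.51349936, 192.0835706 ],
       [  0.        ,   0.        ,   1.        ]]), 'cam_to_world': array([[ 0.00515089,  0.99680611, -0.07969347,  0.45100952],
       [-0.99997815,  0.0048042 , -0.0045414 , -0.03603006],
       [-0.00414403,  0.07971512,  0.99680907,  1.18314241],
       [ 0.        ,  0.        ,  0.        ,  1.        ]])}
{'t': 0.1, 'q': array([-1.35306735,  0.47776222,  0.02240556,  1.55635915, -0.01151464,
        1.10929926, -0.08309923]), 'joint_vel': array([-1.72842306e-04, -2.38343029e-03,  8.49879156e-04, -3.56656676e-03,
        1.16035770e-05,  1.07243237e-03,  4.06908539e-04]), 'joint_torque': array([ 4.39950600e-03, -5.97758710e+01,  1.61422905e+00, -2.81956440e+01,
        1.29577535e-02,  4.97450194e-03, -1.65361109e-05]), 'eef_pos': array([0.21593512, 0.63895928, 0.23039136]), 'tool_rot': array([-6.77706573e-05,  1.62215297e-01,  9.86755023e-01, -8.46782457e-04]), 'contact_force': array([0.53089344, 0.99726859, 0.63250259]), 'torque': array([-0.0777151 , -0.0233109 , -0.04486768]), 'grasp_force': 0.0, 'gripper_width': 0.9987250699225539}
```

View pics/scene0.png

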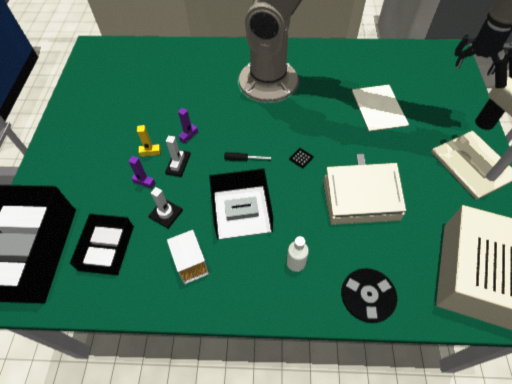

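View pics/top0.png

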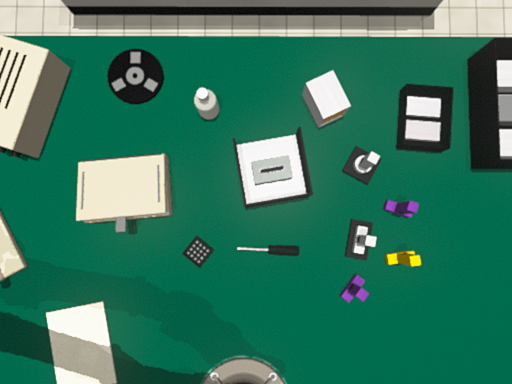

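```bash
cat > h.py <<'E'
from station import *
import cv2,numpy as np
def cloud(n,d):
    c=camera_params(n);K=c["intrinsics"];T=c["cam_to_world"]
    v,u=np.mgrid[:d.shape[0],:d.shape[1]]
    P=np.stack([(u-K[0,2])/K[0,0]*d,-(v-K[1,2])/K[1,1]*d,-d],-1)
    return P@T[:3,:3].T+T[:3,3]
def plane(n,uv,z):
    c=camera_params(n);K=c["intrinsics"];T=c["cam_to_world"]
    uv=np.atleast_2d(uv).astype(float)
    r=np.stack([(uv[:,0]-K[0,2])/K[0,0],-(uv[:,1]-K[1,2])/K[1,1],-np.ones(len(uv))],-1)@T[:3,:3].T
    return T[:3,3]+r*((z-T[2,3])/r[:,2])[:,None]
def rect(xy):
    (c,s,a)=cv2.minAreaRect((np.asarray(xy)[:,:2]*1000).astype(np.float32))
    return np.round(c,1),np.round(s,1),round(a,1)
E
python3 - <<'E'
from h import *
L=lambda n:np.load(n+"0.npz")
for n in("top","scene"):
    f=L(n);p=f["p"].astype(int);W=cloud(n,f["d"]);ok=f["d"]>0
    def rep(t,m):
        m=cv2.morphologyEx((m&ok).astype(np.uint8),cv2.MORPH_OPEN,np.ones((2,2),np.uint8))>0
        if m.sum()>5: q=W[m]; print(n,t,m.sum(),"mean",np.round(q.mean(0)*1000,1),"med z",np.round(np.median(q[:,2])*1000,1),"rect",*rect(q))
    U=np.zeros(ok.shape,bool)
    def win(a,b,c,d_): m=U.copy(); m[c:d_,a:b]=1; return m
    z=W[...,2]; sat=p.max(-1)-p.min(-1); dark=p.max(-1)<45
    if n=="top": S,M,LR,SR=win(225,320,120,215),win(65,180,145,235),win(340,382,215,265),win(338,385,142,188)
    else: S,M,LR,SR=win(200,280,160,245),win(315,415,150,230),win(160,195,130,180),win(145,185,182,228)
    rep("det top",S&(abs(z-.035)<.006))
    rep("walls",S&(z>.09))
    rep("slot",S&(abs(z-.035)<.01)&(p.max(-1)<90))
    rep("meter hi",M&(z>.03))
    grey=M&(p.min(-1)>60)&(p.max(-1)<175)&(sat<25)&(z>.02)
    rep("tab",grey)
    for t,m in(("line",LR),("spot",SR)):
        rep(t+" rest",m&dark&(z>.005)&(z<.022))
        rep(t+" head",m&(abs(z-.032)<.005)&(p.min(-1)>70)) 
        rep(t+" griptop",m&(z>.125))
p=cv2.imread("pics/top0.png");s=cv2.imread("pics/scene0.png")
a=cv2.resize(p[140:300,330:430],None,fx=3.5,fy=3.5,interpolation=2);b=cv2.resize(s[100:232,120:200],None,fx=4.24,fy=4.24,interpolation=2)
cv2.imwrite("pics/crop1.png",np.hstack([a,b[:560] if b.shape[0]>=560 else cv2.copyMakeBorder(b,0,560-b.shape[0],0,0,0)]))
E
```

```text
top det top 875 mean [597.7 -71.7  40.3] med z 35.1 rect [544.  -78.7] [176.2 104. ] 5.9
top walls 472 mean [576.2 -82.1  76.7] med z 97.8 rect [583.4 -81.5] [244.3 183.9] 10.3
top slot 50 mean [597.3 -73.2  58.8] med z 35.9 rect [537.1 -46.5] [ 47.9 166.6] 67.0
top meter hi 5797 mean [542.4 299.7  78.3] med z 74.7 rect [538.9 205.5] [196.6 474.9] 2.5
top tab 378 mean [507.8 258.7  56.3] med z 44.3 rect [523.9 287.8] [156.4 226.3] 19.3
top line head 176 mean [ 419.  -299.3   31.6] med z 32.1 rect [ 418.8 -301.4] [32.3 70.1] 80.5
top line griptop 113 mean [ 418.6 -305.   111. ] med z 133.8 rect [ 416.6 -316.9] [61.8 25.3] 83.4
top spot head 86 mean [ 609.  -298.3   46.8] med z 33.1 rect [ 545.  -172.8] [ 42.9 329.1] 27.1
top spot griptop 110 mean [ 616.6 -312.6  118.5] med z 134.0 rect [ 620.2 -327.9] [27.7 69.5] 12.4
scene det top 640 mean [595.4 -69.5  38.3] med z 34.7 rect [848.3   4. ] [690.6 143.9] 14.1
scene walls 363 mean [558.6 -75.5  82.1] med z 94.4 rect [568.6 -68.9] [232.8 180.9] 10.2
scene slot 208 mean [544.1 -80.6  33.9] med z 29.9 rect [857.5 -26.1] [692.  172.5] 8.8
scene meter hi 4041 mean [561.8 304.8  74.5] med z 72.3 rect [756.  167.8] [264.  900.4] 55.1
scene tab 579 mean [596.1 291.6  46.4] med z 40.5 rect [771.6 159.6] [259.2 865.6] 55.1
scene line rest 161 mean [ 451.2 -283.9   22.7] med z 11.4 rect [ 803.  -166.5] [872.2  91.1] 19.0
scene line head 74 mean [ 434.6 -296.6   28.9] med z 30.7 rect [ 418.7 -293.1] [22.3 79.5] 73.2
scene line griptop 60 mean [ 423.2 -297.   127.7] med z 130.9 rect [ 368.9 -306.4] [135.3  24.4] 8.3
scene spot rest 256 mean [ 635.1 -299.9   11.4] med z 13.2 rect [ 620.  -306.7] [71.1 75.3] 62.2
scene spot head 71 mean [ 627.2 -303.2   29.6] med z 30.8 rect [ 621.4 -303.4] [30.4 45.5] 41.1
scene spot griptop 72 mean [ 620.1 -306.2  131. ] med z 132.9 rect [ 618.6 -307.8] [20.2 24.1] 62.7
```

View pics/crop1.png

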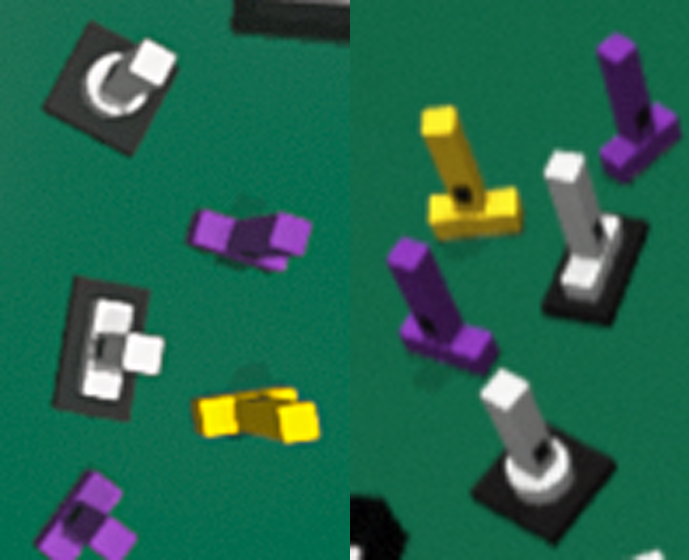

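The crop shows the lamps standing in rests. The candidates in the top image are:
- white with rectangular head in an oblong rest, (362,239)
- white with round head, (362,163)
- purple, (402,208) and (355,289)
- yellow, (404,258)

The line lamp is the one at (362,239): it is the only aluminium lamp with a rectangular head in an oblong rest.

```bash
cat >> h.py <<'E'
def big(m,near=None):
    n,l,s,c=cv2.connectedComponentsWithStats(m.astype(np.uint8),connectivity=4)
    i=1+np.argmax(s[1:,4]); return l==i
def box(x0,x1,y0,y1):
    m=np.zeros((384,512),bool); m[y0:y1,x0:x1]=1; return m
def pix(m):
    c=max(cv2.findContours(m.astype(np.uint8),cv2.RETR_EXTERNAL,2)[0],key=cv2.contourArea); return c[:,0]
E
python3 - <<'E'
from h import *
W0={"top":dict(S=box(225,320,120,215),det=box(248,295,153,187),M=box(65,180,145,235),tab=box(110,132,215,235),LR=box(340,382,215,265)),
"scene":dict(S=box(200,280,160,245),det=box(222,262,190,224),M=box(315,415,150,230),tab=box(352,372,148,168),LR=box(160,195,130,180))}
for n in W0:
    f=np.load(n+"0.npz");p=f["p"].astype(int);W=cloud(n,f["d"]);w=W0[n]
    mx,mn=p.max(-1),p.min(-1);sat=mx-mn
    # detector block: grey among white
    det=big(w["det"]&(sat<30)&(mx<205)); print(n,"det",det.sum(),rect(plane(n,pix(det),.035)), mx[w["det"]].min())
    sl=big(w["det"]&(mx<75)); print(" slot",sl.sum(),rect(plane(n,pix(sl),.035)),np.round(plane(n,pix(sl),.035).mean(0)*1e3,1))
    green=(p[...,1]>p[...,0]+25)&(p[...,1]>p[...,2]+8)
    r=big(w["LR"]&~green&(mx<75)); q=pix(r); print(" rest",r.sum(),rect(plane(n,q,.014)))
    g=big(w["LR"]&(W[...,2]>.125)&(mn>150)); print(" griptop",g.sum(),rect(plane(n,pix(g),.134)),np.round(W[g].mean(0)*1e3))
    cream=big(w["M"]&(p[...,0]>p[...,2]+12)&(mn>110)); e=cv2.erode(cream.astype(np.uint8),np.ones((13,13)))>0
    q=W[e]; A=np.c_[q[:,:2],np.ones(len(q))]; k=np.ones(len(q),bool)
    for _ in range(4):
        s=np.linalg.lstsq(A[k],q[k,2],rcond=None)[0]; k=abs(A@s-q[:,2])<.008
    print(" screen plane",np.round(s,4),k.sum(),"rms",(A[k]@s-q[k,2]).std()," rect on z75",rect(plane(n,pix(cream),.075)))
    t=big(w["tab"]&(sat<28)&(mn>60)&(mx<190)); tz=W[t]; print(" tab",t.sum(),np.round(np.median(tz,0)*1e3,1),pix(t).min(0),pix(t).max(0))
E
```

```text
top det 402 (array([599.9, -69.3]), array([62.8, 95.9]), 10.1) 54
 slot 41 (array([603. , -70.7]), array([ 4.6, 55.4]), 11.6) [603. -71.  35.]
 rest 430 (array([ 422.7, -297.7]), array([56.5, 98.7]), 79.9)
 griptop 101 (array([ 422.1, -297.9]), array([23.3, 22.9]), 79.0) [ 422. -298.  134.]
 screen plane [-0.2429 -0.0259  0.2172] 2960 rms 0.0020491157469445785  rect on z75 (array([547.5, 307.4]), array([154.9, 229.8]), 5.4)
 tab 195 [463.3 297.5  95.7] [110 216] [131 232]
scene det 630 (array([611.3, -70. ]), array([ 71. , 100.2]), 10.5) 32
 slot 27 (array([601. , -72.3]), array([ 5. , 53.2]), 10.5) [600.2 -69.1  35. ]
 rest 221 (array([ 426. , -298.4]), array([ 59.5, 103.8]), 80.0)
 griptop 51 (array([ 423.3, -299.7]), array([24.4, 25.2]), 1.4) [ 422. -300.  133.]
 screen plane [-0.2418 -0.0236  0.2158] 1717 rms 0.002225740177601952  rect on z75 (array([555.9, 306.3]), array([189. , 228.5]), 4.3)
 tab 83 [457.4 295.9  96.9] [356 154] [364 164]
```

```bash
python3 - <<'E'
from h import *
f=np.load("scene0.npz");W=cloud("scene",f["d"]);p=f["p"]
for u,v in((490,45),(490,110),(505,150),(475,165),(500,90),(480,60)): print(u,v,np.round(W[v,u]*1e3),p[v,u])
for n in("scene","top"):
    W=cloud(n,np.load(n+"0.npz")["d"]).reshape(-1,3)
    for a,b in(((216,639),(320,440)),((320,440),(460,297)),((460,297),(423,-298)),((423,-298),(600,-70))):
        a,b=np.array(a)/1e3,np.array(b)/1e3;t=np.clip((W[:,:2]-a)@(b-a)/((b-a)@(b-a)),0,1)
        k=(np.linalg.norm(W[:,:2]-a-t[:,None]*(b-a),axis=1)<.1); q=W[k&(W[:,2]>.14)]
        print(n,a,b,len(q),np.round(np.median(q,0)*1e3) if len(q) else "", np.round(q.max(0)*1e3) if len(q) else "")
E
```

```text
490 45 [249. 625. 361.] [14 16 17]
490 110 [371. 653. 231.] [10 10  9]
505 150 [330. 828.  -2.] [ 23 102  72]
475 165 [413. 694.  19.] [161 155 129]
500 90 [368. 645. 305.] [95 90 76]
480 60 [-797. 1283. -526.] [103 101  95]
scene [0.216 0.639] [0.32 0.44] 2176 [234. 615. 370.] [338. 704. 491.]
scene [0.32 0.44] [0.46  0.297] 0  
scene [0.46  0.297] [ 0.423 -0.298] 0  
scene [ 0.423 -0.298] [ 0.6  -0.07] 0  
top [0.216 0.639] [0.32 0.44] 0  
top [0.32 0.44] [0.46  0.297] 0  
top [0.46  0.297] [ 0.423 -0.298] 769 [ 451.  -36. 1183.] [ 451.  -36. 1183.]
top [ 0.423 -0.298] [ 0.6  -0.07] 1 [ 429. -306.  141.] [ 429. -306.  141.]
```

```bash
python3 -m creep '[[1,10,-45,0,0,0,0.084],[1,10,-45,0,0,0,0.084],[1,10,-45,0,0,0,0.084],[1,10,-45,0,0,0,0.084],[1,10,-45,0,0,0,0.086]]' 30; python3 -m creep '[[1,39,-23,0,0,0,0],[1,39,-23,0,0,0,0],[1,39,-23,0,0,0,0],[1,39,-23,0,0,0,0],[0.2,38,-25,0,0,0,0]]'
```

```text
t: 0.72
eef_pos: [0.2662, 0.4127, 0.231]
tool_rot: [-0.0, -0.049, 0.999, -0.0]
contact_force: [0.6, 0.6, -0.1]
gripper_width: 1.0
grasp_force: 0.0
t: 1.35
eef_pos: [0.461, 0.2966, 0.2311]
tool_rot: [-0.0, -0.048, 0.999, -0.0]
contact_force: [0.6, 0.6, 0.5]
gripper_width: 0.816
grasp_force: 0.0
```

```bash
python3 -m creep '[[0.2,0,0,-40,0,0,0],[0.2,-2,0,-40,0,0,0],[0.2,-2,0,-40,0,0,0],[0.2,0,0,-20,0,0,0],[0.2,0,0,-12,0,0,0]]'; python3 - <<'E'
from h import *
p,d=read_camera("scene");q,_=read_camera("top")
cv2.imwrite("pics/grip1.png",np.hstack([cv2.resize(p[100:240,290:430,::-1],(400,400)),cv2.resize(q[140:270,60:190,::-1],(400,400))]))
E
```

```text
t: 1.98
eef_pos: [0.4554, 0.297, 0.078]
tool_rot: [-0.001, -0.048, 0.999, -0.001]
contact_force: [-1.3, 0.7, 0.7]
gripper_width: 0.603
grasp_force: 0.0
```

View pics/grip1.png

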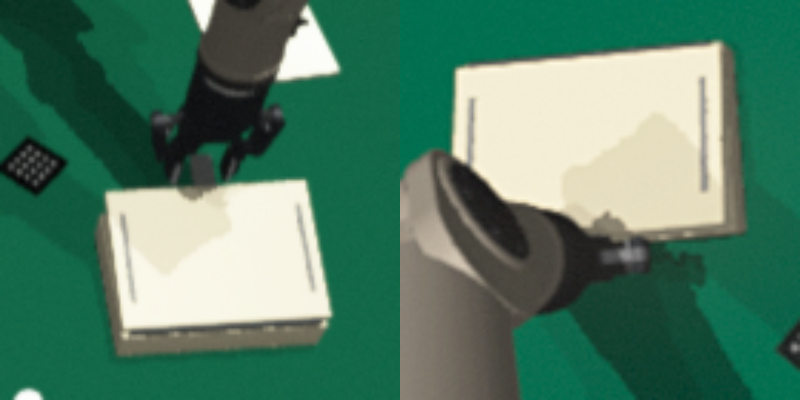

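In the left panel the tab (202,170) sits midway between the open fingers. In the right panel the gripper is over the screen's front edge. I'll close on it now.

```bash
python3 -m creep '[[-1,0,0,0,0,0,0],[-1,0,0,0,0,0,0],[-1,0,0,0,0,0,0],[-1,0,0,0,0,0,0],[-1,0,0,0,0,0,0]]' 35; python3 - <<'E'
import numpy as np
a=np.linspace(.24,1.08,16);r=178
d=np.c_[-np.diff(np.cos(a))*r,np.diff(np.sin(a))*r]
print(np.round(np.c_[d[:,0]*np.cos(.096),d[:,0]*np.sin(.096),d[:,1]],1))
E
```

```text
t: 2.7
eef_pos: [0.4565, 0.2992, 0.0801]
tool_rot: [0.001, -0.049, 0.999, 0.001]
contact_force: [-1.3, 5.8, 1.1]
gripper_width: 0.272
grasp_force: 36.5
[[2.6 0.3 9.6]
 [3.2 0.3 9.4]
 [3.7 0.4 9.3]
 [4.2 0.4 9. ]
 [4.7 0.5 8.8]
 [5.2 0.5 8.5]
 [5.6 0.5 8.2]
 [6.1 0.6 7.9]
 [6.5 0.6 7.5]
 [6.9 0.7 7.1]
 [7.3 0.7 6.7]
 [7.7 0.7 6.3]
 [8.  0.8 5.9]
 [8.3 0.8 5.4]
 [8.6 0.8 4.9]]
```

```bash
python3 -m creep '[[-1,2.6,1.3,9.6,0,0,0],[-1,3.2,1.3,9.4,0,0,0],[-1,3.7,0.4,9.3,0,0,0],[-1,4.2,0.4,9,0,0,0],[-1,4.7,0.5,8.8,0,0,0]]'; python3 -m creep '[[-1,5.2,0.5,8.5,0,0,0],[-1,5.6,0.5,8.2,0,0,0],[-1,6.1,0.6,7.9,0,0,0],[-1,6.5,0.6,7.5,0,0,0],[-1,6.9,0.7,7.1,0,0,0]]'
```

```text
t: 3.32
eef_pos: [0.4747, 0.301, 0.1257]
tool_rot: [-0.0, -0.048, 0.999, -0.0]
contact_force: [3.4, 3.0, -10.8]
gripper_width: 0.27
grasp_force: 35.4
t: 3.95
eef_pos: [0.5046, 0.3039, 0.1647]
tool_rot: [-0.001, -0.048, 0.999, -0.0]
contact_force: [2.9, 1.6, -11.6]
gripper_width: 0.264
grasp_force: 35.1
```

```bash
python3 -m creep '[[-1,7.3,0.7,6.7,0,0,0],[-1,7.7,0.7,6.3,0,0,0],[-1,8,0.8,5.9,0,0,0],[-1,8.3,0.8,5.4,0,0,0],[-1,0,0,0,0,0,0]]'; python3 - <<'E'
from h import *
p,d=read_camera("scene");W=cloud("scene",d)
p=p.astype(int);m=box(315,415,100,230)&(p[...,0]>p[...,2]+12)&(p.min(-1)>80)&(d>0)
q=W[cv2.erode(big(m).astype(np.uint8),np.ones((7,7)))>0]
# side coordinate
u=np.array([np.cos(.096),np.sin(.096)]);s=(q[:,:2]-[.632,.313])@u
k=(s<.0)&(q[:,2]>.06);
c=np.polyfit(q[k,2],s[k],1);r=abs(np.polyval(c,q[k,2])-s[k])<.01;c=np.polyfit(q[k,2][r],s[k][r],1);print(k.sum(),r.sum(),c,"angle",np.pi/2-np.arctan(abs(c[0])))
cv2.imwrite("pics/scr1.png",cv2.resize(p[60:240,270:450,::-1].astype(np.uint8),(500,500)))
E
```

```text
t: 4.58
eef_pos: [0.5376, 0.3071, 0.1899]
tool_rot: [0.001, -0.048, 0.999, 0.0]
contact_force: [1.7, -1.3, -4.1]
gripper_width: 0.272
grasp_force: 35.7
2001 2001 [-0.62168372  0.02950327] angle 1.0145853081092884
```

View pics/scr1.png

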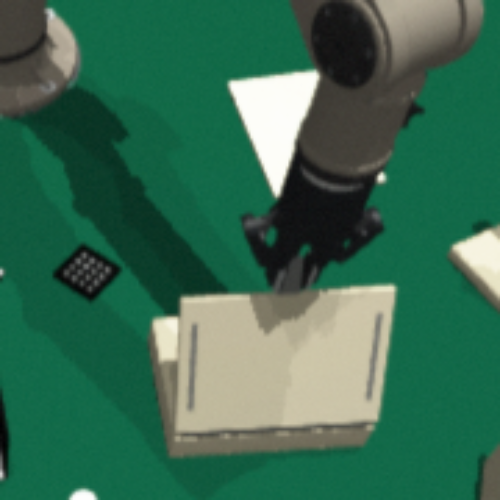

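The picture shows the screen raised with the tab still in the fingers; the measured angle is 1.01 rad. I'll nudge it 0.04 rad further and release.

```bash
python3 -m creep '[[-1,6,0.6,4,0,0,0],[-1,0,0,0,0,0,0],[0.1,0,0,0,0,0,0],[0.1,0,0,0,0,0,0],[0.1,0,0,0,0,0,0]]'; python3 -m creep '[[0.1,0,0,10,0,0,0],[0.1,0,0,25,0,0,0],[0.1,-10,0,30,0,0,0],[0.1,-25,-10,30,0,0,0],[0.1,-25,-30,20,0,0,0]]'; python3 - <<'E'
from h import *
p,d=read_camera("scene");W=cloud("scene",d)
p=p.astype(int);m=box(315,415,100,230)&(p[...,0]>p[...,2]+12)&(p.min(-1)>80)&(d>0)
q=W[cv2.erode(big(m).astype(np.uint8),np.ones((7,7)))>0]
u=np.array([np.cos(.096),np.sin(.096)]);s=(q[:,:2]-[.632,.313])@u
k=(s<.0)&(q[:,2]>.06)
c=np.polyfit(q[k,2],s[k],1);print(k.sum(),"angle",np.pi/2-np.arctan(abs(c[0])), get_obs()["q"][[0,6]])
E
```

```text
t: 5.25
eef_pos: [0.5425, 0.3087, 0.1939]
tool_rot: [0.001, -0.048, 0.999, 0.001]
contact_force: [-0.4, -0.2, -0.3]
gripper_width: 0.552
grasp_force: 0.0
t: 5.88
eef_pos: [0.4816, 0.2694, 0.3102]
tool_rot: [0.001, -0.049, 0.999, 0.001]
contact_force: [0.5, -0.2, 0.8]
gripper_width: 0.553
grasp_force: 0.0
2135 angle 1.0432473871567909 [-0.74665849  1.07980481]
```

Screen is at 1.043 rad and released. Next, over to the line lamp.

```bash
python3 -m creep '[[0.1,8,-47,0,0,0,-0.027],[0.1,8,-47,0,0,0,-0.027],[0.1,8,-47,0,0,0,-0.027],[0.1,8,-47,0,0,0,-0.027],[0.1,8,-47,0,0,0,-0.027]]'; python3 -m creep '[[0.1,-10,-50,0,0,0,-0.027],[0.1,-15,-50,0,0,0,-0.027],[0.1,-18,-50,0,0,0,-0.027],[0.1,-20,-50,0,0,0,-0.027],[0.1,-20,-50,0,0,0,-0.027]]';  python3 -m creep '[[0.1,-10,-50,-10,0,0,0],[0.1,-5,-33,-30,0,0,0],[0.1,0,0,-30,0,0,0],[0.1,0,0,0,0,0,0]]'; python3 -c "
from h import *
p,d=read_camera('scene')
cv2.imwrite('pics/ab.png',cv2.resize(p[80:240,110:270,::-1],(500,500)))"
```

```text
t: 6.55
eef_pos: [0.5224, 0.0314, 0.3089]
tool_rot: [0.001, 0.02, 1.0, 0.0]
contact_force: [1.2, 0.1, 0.9]
gripper_width: 0.547
grasp_force: 0.0
t: 7.18
eef_pos: [0.4385, -0.2188, 0.3088]
tool_rot: [0.001, 0.087, 0.996, 0.0]
contact_force: [0.4, -0.7, -0.5]
gripper_width: 0.551
grasp_force: 0.0
t: 7.68
eef_pos: [0.4229, -0.2997, 0.2368]
tool_rot: [-0.002, 0.087, 0.996, 0.001]
contact_force: [-0.5, 0.1, 0.4]
gripper_width: 0.55
grasp_force: 0.0
```

```bash
python3 -m creep '[[0.1,0,1,-40,0,0,0],[0.1,0,0,-40,0,0,0],[0.1,0,0,-30,0,0,0],[0.1,0,0,-20,0,0,0],[0.1,0,0,-8,0,0,0]]'; python3 -m creep '[[-1,0,0,0,0,0,0],[-1,0,0,0,0,0,0],[-1,0,0,0,0,0,0],[-1,0,0,0,0,0,0]]' 60; python3 -c "
from h import *
p,d=read_camera('scene')
cv2.imwrite('pics/ab.png',cv2.resize(p[80:240,110:270,::-1],(500,500)))"
```

```text
t: 8.35
eef_pos: [0.4252, -0.2988, 0.1004]
tool_rot: [0.001, 0.086, 0.996, 0.0]
contact_force: [0.5, -0.6, 0.7]
gripper_width: 0.546
grasp_force: 0.0
t: 8.85
eef_pos: [0.4252, -0.2995, 0.1012]
tool_rot: [0.001, 0.087, 0.996, -0.0]
contact_force: [-0.0, 0.6, 7.1]
gripper_width: 0.272
grasp_force: 60.0
```

View pics/ab.png

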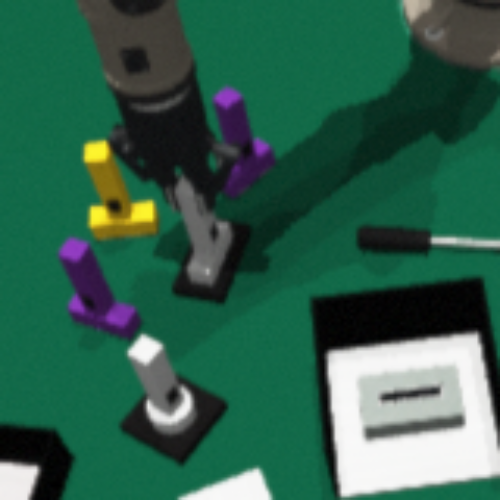

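The picture shows the fingers closed on the line lamp's grip (crop 195,195), with the lamp still in its rest. Lifting straight up.

```bash
python3 -m creep '[[-1,0,0,15,0,0,0],[-1,0,0,30,0,0,0],[-1,0,0,40,0,0,0],[-1,0,0,40,0,0,0],[-1,0,0,35,0,0,0]]'; python3 -m creep '[[-1,17,22,0,0,0,-0.121],[-1,17,22,0,0,0,-0.121],[-1,17,22,0,0,0,-0.121],[-1,17,22,0,0,0,-0.121],[-1,17,22,0,0,0,-0.121]]'; python3 -m creep '[[-1,18,24,0,0,0,-0.121],[-1,18,24,0,0,0,-0.121],[-1,18,24,0,0,0,-0.121],[-1,18,24,0,0,0,-0.121],[-1,18,24,0,0,0,-0.122]]'; python3 -m creep '[[-1,0,0,0,0,0,0],[-1,0,0,0,0,0,0],[-1,0,0,0,0,0,0]]'; python3 - <<'E'
from h import *
for n in("top","scene"):
    p,d=read_camera(n); np.savez(n+"1.npz",p=p,d=d)
    cv2.imwrite(f"pics/{n}1.png",p[:,:,::-1])
s=cv2.imread("pics/scene1.png")[100:260,170:330];t=cv2.imread("pics/top1.png")[90:250,200:360]
cv2.imwrite("pics/two1.png",np.hstack([cv2.resize(s,(400,400)),cv2.resize(t,(400,400))]))
E
```

```text
t: 9.52
eef_pos: [0.4234, -0.2992, 0.2619]
tool_rot: [0.0, 0.087, 0.996, 0.0]
contact_force: [0.1, -0.1, -1.7]
gripper_width: 0.27
grasp_force: 59.2
t: 10.15
eef_pos: [0.5087, -0.1885, 0.2604]
tool_rot: [-0.0, 0.382, 0.924, -0.0]
contact_force: [-0.1, -1.0, -2.8]
gripper_width: 0.271
grasp_force: 59.2
t: 10.78
eef_pos: [0.5988, -0.0684, 0.2604]
tool_rot: [-0.0, 0.64, 0.768, -0.0]
contact_force: [-0.5, 0.5, -1.5]
gripper_width: 0.266
grasp_force: 59.2
t: 11.15
eef_pos: [0.5983, -0.0704, 0.2602]
tool_rot: [-0.0, 0.639, 0.769, -0.0]
contact_force: [0.4, -0.0, -2.8]
gripper_width: 0.276
grasp_force: 59.3
```

View pics/two1.png

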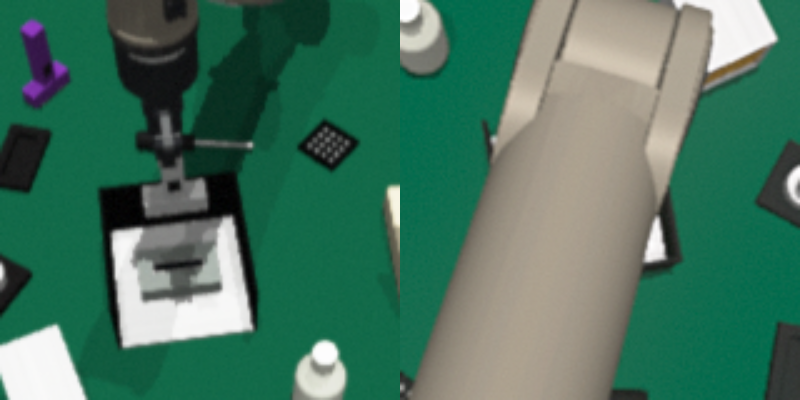

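Left panel: the lamp hangs upright from the gripper, with its head (175,195) above the front wall and the detector slot at (178,265). Right panel: the arm hides the station in the top view. I'll refine the relative offset from the scene view.

```bash
cat > rel.py <<'E'
from h import *
import sys
def station():
  for n,w in(("top",box(248,297,150,190)),("scene",box(218,266,186,226))):
    f=np.load(n+"0.npz");p=f["p"].astype(int);W=cloud(n,f["d"])
    m=big(cv2.morphologyEx((w&(abs(W[...,2]-.035)<.006)).astype(np.uint8),cv2.MORPH_OPEN,np.ones((3,3))))
    print(n,"block",m.sum(),rect(plane(n,pix(m),.035)),"centroid",np.round(plane(n,np.argwhere(m)[:,::-1],.035).mean(0)*1e3,1))
    g=cv2.GaussianBlur(p.mean(-1).astype(np.float32),(0,0),.6); yx=np.argwhere(m&(g<110))
    q=plane(n,yx[:,::-1],.035)*1e3; wt=(130-g[yx[:,0],yx[:,1]]); c=(q*wt[:,None]).sum(0)/wt.sum(); u=np.linalg.svd((q-q.mean(0))[:,:2])[2][0]
    print("  slot",len(q),np.round(c,1),"dir",np.round(np.degrees(np.arctan2(u[1],u[0]))%180,1))
def lamp(f,o):
    p=f["p"].astype(int);W=cloud("scene",f["d"]);e=o["eef_pos"]
    c,s=np.cos(np.radians(10.5)),np.sin(np.radians(10.5))
    Q=(W-[.601,-.070,0]);L=np.stack([Q[...,0]*c+Q[...,1]*s,-Q[...,0]*s+Q[...,1]*c,Q[...,2]],-1)
    zu=e[2]-.097
    m=(abs(L[...,0])<.035)&(abs(L[...,1])<.06)&(W[...,2]>zu-.008)&(W[...,2]<zu+.06)&(p.min(-1)>50)
    m=big(m); q=L[m]*1e3
    fr=q[(q[:,2]<zu*1e3+24)]
    print("lamp head front-face: x",np.round(np.median(fr[:,0]),1),"y rng",np.round(np.percentile(fr[:,1],[2,50,98]),1),"z rng",np.round(np.percentile(q[:,2],[1,50,99]),1),"n",len(fr))
    a=np.polyfit(fr[:,1],fr[:,0],1);print(" yaw err deg",np.round(np.degrees(np.arctan(-a[0])),1),"expect underside",round(zu*1e3,1))
    top=q[q[:,2]>zu*1e3+25]; 
    v,u=np.nonzero(m);print(" px",u.min(),u.max(),v.min(),v.max())
    gm=(abs(L[...,0])<.035)&(abs(L[...,1])<.03)&(W[...,2]>zu+.045)&(W[...,2]<zu+.075)
    g=L[gm]*1e3;print(" grip shaft x",np.round(np.median(g[:,0]),1),"y",np.round(np.percentile(g[:,1],[5,50,95]),1),len(g))
if __name__=="__main__":
    station(); lamp(np.load("scene1.npz"),get_obs())
E
python3 rel.py
```

```text
top block 873 (array([601.2, -69.1]), array([60.2, 99.6]), 10.3) centroid [601.  -69.2  35. ]
  slot 54 [602.9 -71.3  35. ] dir 99.8
scene block 540 (array([601.4, -71.4]), array([61.9, 99.5]), 10.4) centroid [601.3 -72.8  35. ]
  slot 42 [600.6 -71.6  35. ] dir 100.1
lamp head front-face: x 8.0 y rng [-30.4   2.7  36.2] z rng [166.4 189.8 219.2] n 107
 yaw err deg 0.4 expect underside 163.1
 px 227 252 171 185
 grip shaft x 6.9 y [-8.3  2.7 13.4] 60
```

```bash
python3 -m creep '[[-1,4.5,-2.5,-10,0,0,0],[-1,0,0,-25,0,0,0],[-1,0,0,-30,0,0,0],[-1,0,0,-25,0,0,0],[-1,0,0,-8,0,0,0]]';python3 -m creep '[[-1,0,0,0,0,0,0],[-1,0,0,0,0,0,0],[-1,0,0,0,0,0,0]]'; python3 - <<'E'
from rel import *
p,d=read_camera("scene");np.savez("scene2.npz",p=p,d=d);lamp(np.load("scene2.npz"),get_obs())
for i in range(3): read_camera("scene"); print(np.round(get_obs()["eef_pos"]*1e3,1))
cv2.imwrite("pics/s2.png",cv2.resize(p[140:250,200:300,::-1],(550,600),interpolation=2))
E
```

```text
t: 11.88
eef_pos: [0.6024, -0.0717, 0.1598]
tool_rot: [-0.001, 0.638, 0.77, -0.001]
contact_force: [-0.1, -0.2, -2.2]
gripper_width: 0.272
grasp_force: 59.3
t: 12.25
eef_pos: [0.6042, -0.0717, 0.1629]
tool_rot: [0.001, 0.638, 0.77, 0.001]
contact_force: [0.0, 0.2, -2.5]
gripper_width: 0.272
grasp_force: 59.3
lamp head front-face: x 13.4 y rng [-33.5  -0.3  32.8] z rng [ 67.7  92.5 123.7] n 85
 yaw err deg 1.3 expect underside 65.7
 px 229 252 192 205
 grip shaft x 13.1 y [-9.9 -0.1 10.9] 46
[603.9 -71.6 162.6]
[603.8 -71.5 162.4]
[603.7 -71.5 162.3]
```

View pics/s2.png

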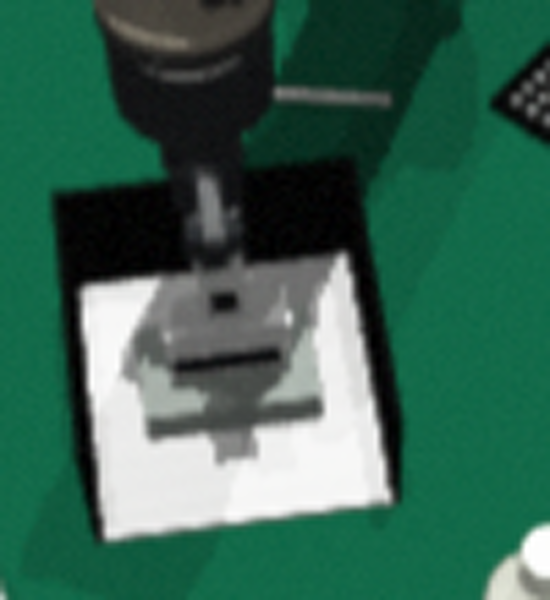

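The view shows the lamp upright with its head parallel to the slot (crop 228,360) and centred on it; the gap above the detector is about 31 mm. I'll make a small correction and descend 21 mm.

```bash
python3 -m creep '[[-1,-0.9,-0.7,-6,0,0,0],[-1,0,0,-6,0,0,0],[-1,0,0,-5,0,0,0],[-1,0,0,-4,0,0,0],[-1,0,0,0,0,0,0]]';python3 -m creep '[[-1,0,0,0,0,0,0],[-1,0,0,0,0,0,0],[-1,0,0,0,0,0,0]]'; python3 - <<'E'
from rel import *
p,d=read_camera("scene");np.savez("scene3.npz",p=p,d=d);lamp(np.load("scene3.npz"),get_obs())
for i in range(6): read_camera("scene"); o=get_obs(); print(np.round(o["eef_pos"]*1e3,1),np.round(o["contact_force"],1))
t,_=read_camera("top")
cv2.imwrite("pics/s3.png",cv2.resize(p[140:250,200:300,::-1],(550,600),interpolation=2))
m=box(315,415,100,230)&(p[...,0].astype(int)>p[...,2].astype(int)+12)&(p.min(-1)>80)&(d>0);W=cloud("scene",d)
q=W[cv2.erode(big(m).astype(np.uint8),np.ones((7,7)))>0]
s=(q[:,:2]-[.632,.313])@[np.cos(.096),np.sin(.096)];k=(s<0)&(q[:,2]>.06);c=np.polyfit(q[k,2],s[k],1);print("screen",np.pi/2-np.arctan(abs(c[0])))
E
```

```text
t: 13.08
eef_pos: [0.6024, -0.0723, 0.1405]
tool_rot: [-0.0, 0.638, 0.77, -0.0]
contact_force: [-0.2, -0.2, -2.2]
gripper_width: 0.274
grasp_force: 59.5
t: 13.45
eef_pos: [0.6028, -0.0723, 0.1411]
tool_rot: [0.0, 0.638, 0.77, 0.0]
contact_force: [-0.3, -0.2, -2.6]
gripper_width: 0.268
grasp_force: 59.5
lamp head front-face: x 11.6 y rng [-38.3  -1.2  37. ] z rng [36.2 70.1 98.6] n 106
 yaw err deg -5.9 expect underside 44.1
 px 228 253 195 211
 grip shaft x 11.1 y [-10.5  -1.2  10. ] 44
[602.7 -72.3 141. ] [ 0.2 -0.1 -2. ]
[602.7 -72.3 141. ] [-0.2 -0.3 -2.1]
[602.7 -72.3 141. ] [ 0.3  0.8 -2.4]
[602.7 -72.3 141. ] [ 0.3  0.5 -2.3]
[602.6 -72.3 140.9] [ 0.9 -1.  -2.8]
[602.6 -72.3 140.9] [-0.3  0.3 -3.1]
screen 1.0440614697971684
```

View pics/s3.png

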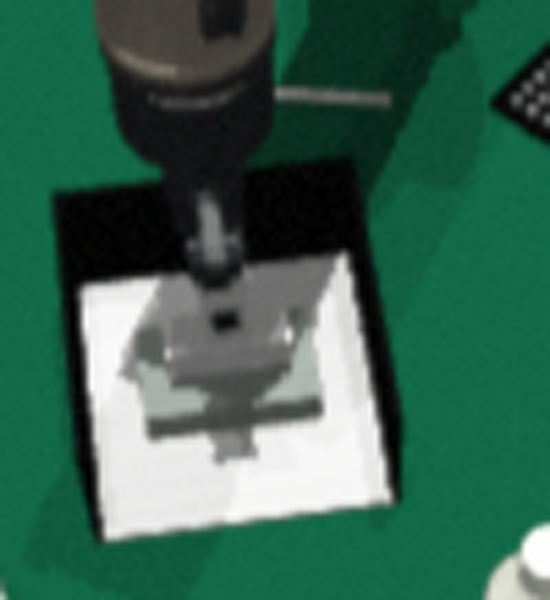

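The lamp head sits just above the slot, parallel to it and centred within about 1–2 mm, with no contact force beyond the lamp's own weight. The screen is still at 1.04 rad. Handing in.

```bash
python3 -c "
from station import *
print(hand_in())"
```

```text
the job is handed in; nothing more can be done
None
```

The job is handed in: the screen was raised to about 1.04 rad and released, then the line lamp was carried over the shield and is held still and upright about 10 mm above the slot, centred within about 1–2 mm and lined up along it.

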